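Pin the neck-rest carriage with a drift and bolt

ROBOT

A 6-joint arm with a two-finger parallel gripper is mounted at the origin on the work surface. World frame = base frame: x ahead of the robot, y to its left, z up, the work surface at z = 0. Lengths are in m, angles in degrees, forces in N, time in s.
With the tool pointing down it reaches from about 0.35 to 0.875 m from the base axis. Payload 15.5 kg.
Tool frame: the origin (TCP) lies between the finger pads; the fingertips stand 22 mm ahead of it and the grasp point (between the pads) lies 3 mm ahead of it; z points along the fingers, y is the line along which they close (so a half turn about z gives the same grasp; the last joint's range is limited). The gripper opens to 85 mm and grips with 20 to 120 N. Pads are 22 mm wide; open, the fingers measure 114 mm over their backs; the gripper's body (76 mm by 85 mm) begins 54 mm behind the grasp point. The pads swing forward as they close: fully open they stand 13 mm farther back than shut.
Start: joints at [-69.414, 28.281, 77.091, -0, 74.628, -5.472], TCP at [0.275, -0.561, 0.253] pointing down, gripper open.
Joint ranges: [-166.48, 166.48], [-47.26, 123.95], [12.59, 153.08], [-70.14, 250.14], [6.76, 159.57], [-176.63, 176.63]. Speed limits (degrees/s): [108.29, 108.29, 147.25, 172.46, 172.46, 172.46].

INTERFACE

Orientations are given as a 3x3 rotation matrix whose columns are the frame's x, y, z axes.
In Python, from bench import r gives the robot as it stands.
- The arm moves only by the tool send_rows, never from a script. Its argument "commands" is a list that holds one entry, the list of rows, each a list of 7 numbers: the shift along the tool's x, y, z as a fraction of full scale, then the turn, a rotation vector about the tool's x, y, z as a fraction of full scale, then the gripper's target within -1 to 1 (shut at 1, half-way at 0, fully open at -1). In form: [[[tx, ty, tz, wx, wy, wz, jaw], ...]]. A call has 1 to 12 rows; each row is the pose to reach, as a shift and turn from the pose commanded when the call began, along the tool's axes at that moment; what a row does not reach only later rows make up. Full scale, the value 1, is 0.2 m for a shift and pi/4 rad for a turn. A row lasts 1/10 s, in which the tool goes at most 50 mm and 8.59 degrees, less where a joint would pass 70% of its speed; a pose out of reach is approached as far as the arm can. A call with a number of a shift or a turn outside -1 to 1 is refused whole. A call with a gripper value outside its range is refused whole. The fingers move at their own pace and stop on an object; "force" is the grip in N (left out, the last holds). Time passes only in rows, so rows that repeat a pose let the fingers close. It gives the time, the measured TCP pose, the force, the opening and the grip force at its end, in the units of the state.
- r.state(): the state, without advancing time (a new reading comes with each control period).
- r.capture(name): name is "scene" or "side" or "wrist"; returns (picture, depth): 420x560x3 uint8, blue, green, red; 420x560 float32, m along the optical axis (not along the pixel's ray), 0 where there is no reading.
- r.camera_params(name): a dict with "camera_matrix" (3x3 intrinsics, pixels), "pose" (4x4, takes a point from camera to world coordinates). Camera axes: x right, y down, z forward; pixel columns grow to the right and rows downward; lengths in m; the calibration is good to about 2 mm. A picture is of the moment at which its call begins: read the wrist's pose just before it. camera_params takes no time and is no camera call; for the wrist camera it gives the pose at the moment of the call.
- r.sign_off(): hands the job in; it is judged then, once.
Trained networks look in the newest picture that a camera, given by its name, has taken for a name from the list of things; names that differ only in an ending like _2 or _b are one class to them, and where a whole thing is asked for, a point or a joint stands for the part that bears it (a point fixed in the world has none). Each returns a list of dicts, best first, with "score" (0 to 1); they miss things now and then, are a little off and sometimes report something else, mostly with a low value. They report only what shows in the picture. A call takes as long as a camera call. They do not tell look-alikes from the thing itself.
- r.search_frame(camera, query): "box" ([left, top, right, bottom] in pixels, round what is visible of it).
- r.regions_of(camera, query): "pixels" (420x560 bool, what is visible of it) and "box" ([left, top, right, bottom] in pixels, round what is visible of it).
- r.tip_of(camera, query): "at" ([column, row] in pixels: a listed point, or the origin of a listed thing).
The state is a dict: "clock": time; "joints": joint angles; "dq": joint speeds; "joint_efforts": joint torques, N m; "ee_pos": TCP position; "tool_rot": TCP orientation; "wrist_force": force on the tool from outside, world axes, zero at the start; "wrist_torque": the same for the moment, N m; "opening": opening from 0.0 (shut) to 1.0 (fully open); "grip_force": force on a finger pad.
Only numpy, scipy, OpenCV 4.12 (cv2) and the standard library are available. Lean on these libraries where they do the work, as an engineer would, in place of code of your own. Each camera call takes 0.05 s, during which the arm holds its last target. There are 200 camera calls.

TASK

The hole in the sliding aluminium carriage of the blue guitar-neck jig is out of line with the hole in the bed below. Push the orange-handled tapered drift down through both holes until they line up, put the drift back in the hole of the tool block it came from, then lower the blue-knobbed bolt through both holes until its shoulder sits flat on the carriage, and let go.

Things in the scene. Friction and masses are not known exactly. Their poses are not given: they have to be found in the camera images.
- drift_grip (a point): Centre of the drift's upright orange handle (dia 32, 45 tall, in mm). Below: shoulder disc dia 50, 6 thick, underside 28.5 below this point; shank dia 26, 15 long; then a 45 long cone to a dia 6 tip, 88.5 below. z up. Stands in a 34 hole of a fixed dark wood block (75 x 262, 70 high) with a row of four tools at 65 spacing, handles alike; fingers closing square to the row clear the others. 0.2 kg.
- bolt_grip (a point): Centre of the steel bolt's upright blue knob (dia 32, 45 tall, in mm). Below: shoulder disc dia 50, 6 thick, underside 28.5 below this point; plain shank dia 20, 45 long, its end 73.5 below. z up. Stands in the same row of four as the drift, shoulder on the block; all handle tops 121 above the bench. The other two, a black-knobbed brass pin and a red-handled awl, are not needed. 0.16 kg.
- bed_hole (a point): Fixed point on the upright axis of the 28 mm hole in the blue jig bed, at the level of the carriage plate's top face, 75 mm above the bench. Plate 10 mm thick, on a bed 65 mm high; the hole is open down to the bench. x points along the slide to the wooden neck rest (begins 83 mm from the carriage's hole, rises 56 mm over the plate), z up.
- carriage (a joint): Slide of the aluminium carriage in m: its own 28 mm hole's centre lies this far along bed_hole's x from the bed hole's axis; 0 is in line, range -0.015 to 0.015. Starts at 0.010 to 0.0125, too far out for the bolt. Stays where left; about 2 N slides it. The drift's tip enters best midway between the two hole centres.
Mind the look-alikes: they are no part of the job. What is shaped like the part that bears bolt_grip but purple or turquoise is not meant.

How it is judged (in metres and radians):
On the way, in this order (a step that is already met when the one before it is completed fails the run):
1. the drift is down through both holes (within 20 mm of its shoulder touching the plate) and the holes are in line within 6 mm (z of drift_grip in the frame of bed_hole below 0.0485 m and horizontal distance between drift_grip and bed_hole below 0.012 m and value of joint carriage between -0.006 and 0.006 m), for 0.1 s.
2. the drift is back in its own hole of the block, upright, before the bolt goes to the jig (distance of drift_grip from where it was at the start of the episode below 0.02 m and angle between drift_grip's own z axis and vertical below 0.17 rad and horizontal distance between bolt_grip and bed_hole above 0.03 m), for 0.1 s.
At the end, for the whole second after the job is handed in: The bolt stands in both holes, its shoulder on the carriage (within about 7 mm in height, 12 mm sideways, 10 degrees of upright), the two holes are in line within 6 mm, and the drift stands back in its own hole of the block (within 20 mm of where it started, upright within 10 degrees) (z of bolt_grip in the frame of bed_hole below 0.036 m and horizontal distance between bolt_grip and bed_hole below 0.012 m and angle between each of bolt_grip, drift_grip's own z axis and vertical below 0.17 rad and value of joint carriage between -0.006 and 0.006 m and distance of drift_grip from where it was at the start of the episode below 0.02 m); the robot touches nothing.
It also fails if it takes over 66 s, if anything falls off the work surface, if the arm or the gripper's body presses on something with over 40 N, if the wrist force passes 120 N, or if a joint passes its speed limit or range.

## Working session

There is one attempt and no reset: what is moved stays moved. The work goes in short steps, Python scripts to look and compute and a tool call to move; the robot and the scene stay as the last step left them, time stands still between calls to the robot, and variables do not carry over. Pictures are saved under pics/ and viewed, at most 10 in all, crops included, and the job is handed in when it is done.

Besides the shell and the picture viewer there is one more tool, called in YAML: its name, and indented under it one key for each argument. send_rows: Moves the arm, as the interface text tells. Its arguments: {"type":"object","properties":{"commands":{"type":"array"},"force":{"type":"number"}},"required":["commands"]}

```bash
mkdir -p pics; cat > h.py <<'E'
import numpy as np,cv2
from bench import r
def proj(cam,P):
    c=r.camera_params(cam);K=np.array(c["camera_matrix"]);T=np.linalg.inv(np.array(c["pose"]))
    p=T[:3,:3]@np.array(P)+T[:3,3];q=K@p;return q[:2]/q[2]
def cloud(cam,D):
    c=r.camera_params(cam);K=np.array(c["camera_matrix"]);T=np.array(c["pose"])
    v,u=np.mgrid[0:D.shape[0],0:D.shape[1]]
    p=np.stack([(u-K[0,2])/K[0,0]*D,(v-K[1,2])/K[1,1]*D,D],-1)
    return p@T[:3,:3].T+T[:3,3]
def atz(cam,uv,z):
    c=r.camera_params(cam);K=np.array(c["camera_matrix"]);T=np.array(c["pose"])
    d=T[:3,:3]@np.linalg.inv(K)@np.array([uv[0],uv[1],1]);o=T[:3,3]
    return o+d*(z-o[2])/d[2]
E
python3 - <<'E'
from h import *
s=r.state();print(s["clock"],s["ee_pos"],np.round(s["tool_rot"],3).tolist(),s["wrist_force"])
ims=[]
for cam in ["scene","side"]:
    I,D=r.capture(cam);cv2.imwrite(f"pics/{cam}0.png",I);P=cloud(cam,D)
    np.savez(f"{cam}0.npz",I=I,D=D,P=P)
    for q in ["drift_grip","bolt_grip","bed_hole","carriage"]:
        for t in (r.tip_of(cam,q) if q!="carriage" else [])[:4]:
            u,v=np.round(t["at"]).astype(int);print(cam,q,round(t["score"],2),u,v,np.round(P[v,u],3),np.round(atz(cam,t["at"],.0985 if q!="bed_hole" else .075),3))
    for t in r.search_frame(cam,"carriage")[:2]: print(cam,"carriage",t["score"],np.round(t["box"]))
E
```

```text
0.0 [ 0.27443914 -0.56113384  0.25267771] [[0.898, 0.439, -0.0], [0.439, -0.898, 0.001], [0.0, -0.001, -1.0]] [0.36528954 0.41015019 0.50840276]
scene drift_grip 0.77 244 216 [ 0.569 -0.238  0.116] [ 0.559 -0.236  0.099]
scene bolt_grip 0.9 184 229 [ 0.565 -0.359  0.118] [ 0.552 -0.361  0.099]
scene bolt_grip 0.87 171 282 [ 0.66  -0.405  0.098] [ 0.66  -0.406  0.099]
scene bolt_grip 0.73 135 236 [ 0.534 -0.46   0.09 ] [ 0.54  -0.459  0.099]
scene bolt_grip 0.61 194 193 [ 0.468 -0.324  0.095] [ 0.472 -0.325  0.099]
scene bed_hole 0.86 414 193 [0.591 0.139 0.068] [0.595 0.135 0.075]
scene carriage 0.75 [393. 149. 477. 218.]
side drift_grip 0.61 298 187 [ 0.553 -0.222  0.103] [ 0.554 -0.228  0.099]
side bolt_grip 0.78 279 135 [ 0.65  -0.39   0.096] [ 0.648 -0.386  0.099]
side bolt_grip 0.78 355 175 [ 0.455 -0.309  0.089] [ 0.453 -0.299  0.099]
side bolt_grip 0.72 318 145 [ 0.549 -0.354  0.115] [ 0.555 -0.375  0.099]
side bolt_grip 0.71 342 134 [ 0.516 -0.449  0.088] [ 0.515 -0.435  0.099]
side bed_hole 0.8 198 334 [0.607 0.131 0.076] [0.607 0.13  0.075]
side carriage 0.67 [159. 311. 227. 420.]
```

View pics/scene0.png

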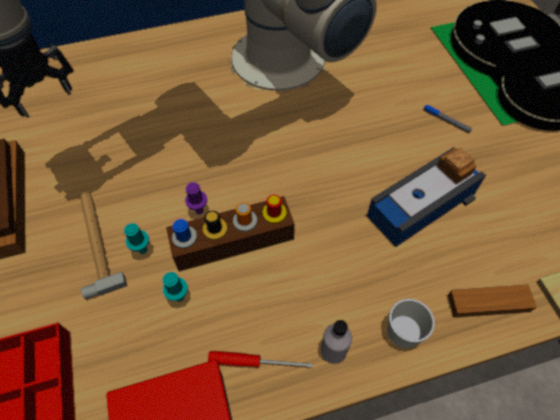

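View pics/side0.png

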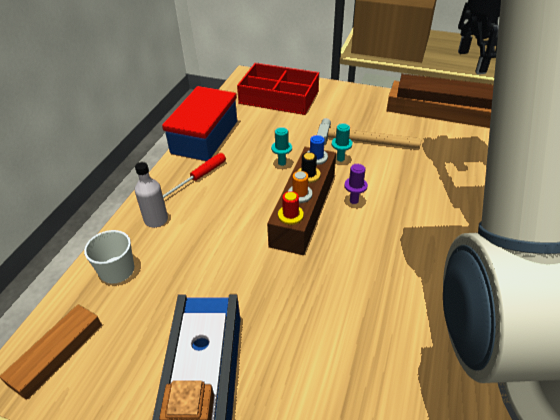

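Scene picture: the block row reads blue knob (182,230), black (213,222), orange (244,215), red (273,207). The purple knob (195,195) and turquoise knobs (136,236) and (174,287) stand outside the block. Only the blue knob in the row fits the bolt, and the orange handle fits the drift. The jig hole is at (418,193), with the wooden rest at (458,163).

```bash
cat > m.py <<'E'
from h import *
for cam in ["scene","side"]:
    z=np.load(f"{cam}0.npz");I,P=z["I"],z["P"];H=cv2.cvtColor(I,cv2.COLOR_BGR2HSV).astype(int)
    X,Y,Z=P[...,0],P[...,1],P[...,2]
    blk=(X>.48)&(X<.63)&(Y>-.42)&(Y<-.12)
    top=blk&(Z>.114)&(Z<.13)
    n,L,S,C=cv2.connectedComponentsWithStats(top.astype(np.uint8))
    for i in range(1,n):
        m=L==i
        if m.sum()<8: continue
        p=P[m]; (cx,cy),rad=cv2.minEnclosingCircle(p[:,:2].astype(np.float32))
        print(cam,"top",m.sum(),np.round([cx,cy,rad],4),np.round(np.median(p,0),4),np.median(I[m],0))
    bt=blk&(Z>.064)&(Z<.073); R=cv2.minAreaRect(P[bt][:,:2].astype(np.float32));print(cam,"block",R,cv2.boxPoints(R).round(3).tolist())
    jig=(X>.45)&(X<.75)&(Y>0)&(Y<.35)
    pl=jig&(Z>.07)&(Z<.08)&(H[...,1]<60)&(H[...,2]>120); R=cv2.minAreaRect(P[pl][:,:2].astype(np.float32));print(cam,"plate",pl.sum(),np.median(Z[pl]),R)
    wd=jig&(Z>.12)&(Z<.14);print("rest",wd.sum(),np.median(P[wd],0),np.max(Z[jig]))
    al=jig&(Z>.04)&(Z<.11);R=cv2.minAreaRect(P[al][:,:2].astype(np.float32));print("jig",R)
    n,L,S,C=cv2.connectedComponentsWithStats((~pl&(cv2.morphologyEx(pl.astype(np.uint8),cv2.MORPH_CLOSE,np.ones((25,25)))>0)).astype(np.uint8))
    for i in range(1,n):
        if S[i,4]>25: print("hole?",C[i],S[i],np.round(atz(cam,C[i],.075),4))
a=cv2.imread("pics/scene0.png");s=cv2.imread("pics/side0.png")
c=np.vstack([np.hstack([cv2.resize(a[175:275,120:310],(400,210)),cv2.resize(a[140:245,360:495],(400,311))[:210]*0+cv2.resize(a[140:245,360:495],(400,210))]),np.hstack([cv2.resize(s[120:260,240:400],(400,350)),cv2.resize(s[290:420,130:270],(400,350))])])
cv2.imwrite("pics/crop0.png",c)
E
python3 m.py
```

```text
scene top 178 [ 0.5541 -0.1703  0.0166] [ 0.5568 -0.1711  0.1225] [  0.  83. 156.]
scene top 180 [ 0.5554 -0.2356  0.0165] [ 0.5571 -0.2355  0.1226] [ 66. 110. 134.]
scene top 190 [ 0.5553 -0.3003  0.0164] [ 0.5585 -0.3     0.1219] [26.  75.5 97.5]
scene top 191 [ 0.5561 -0.3648  0.0166] [ 0.5589 -0.3647  0.1219] [144.  66.  14.]
scene block ((0.5547174215316772, -0.2674550414085388), (0.0793248787522316, 0.26220762729644775), 0.4148733615875244) [[0.5139999985694885, -0.13699999451637268], [0.515999972820282, -0.39899998903274536], [0.5950000286102295, -0.39800000190734863], [0.5929999947547913, -0.13600000739097595]]
scene plate 1484 0.07561999991740881 ((0.5856675505638123, 0.1811501383781433), (0.06976393610239029, 0.18923930823802948), 17.685382843017578)
rest 283 [0.5671418  0.2441404  0.12186115] 0.1257665257801832
jig ((0.5895463228225708, 0.1739545315504074), (0.10219725966453552, 0.2534972131252289), 18.141481399536133)
hole? [455.42028986 179.14492754] [447 177  22   8  69] [0.5881 0.2382 0.075 ]
hole? [418.11818182 193.47272727] [412 189  14  10 110] [0.599  0.1428 0.075 
[... 477 characters left out ...]
00000536441803], [0.5170000195503235, -0.40299999713897705], [0.5929999947547913, -0.4020000100135803], [0.5910000205039978, -0.1340000033378601]]
side plate 2913 0.07621188493973452 ((0.5960713028907776, 0.17581191658973694), (0.08407527953386307, 0.1732519268989563), 18.052995681762695)
rest 1009 [0.56497515 0.24591206 0.12215311] 0.1248455007967435
jig ((0.5927494764328003, 0.16139186918735504), (0.1011093482375145, 0.22579216957092285), 17.87178611755371)
hole? [175.95833333 332.48809524] [171 322  11  35 168] [0.642  0.1384 0.075 ]
hole? [199.77511962 342.67942584] [191 336  18  15 209] [0.5985 0.1433 0.075 ]
hole? [170.2962963  369.22222222] [164 366  10  12  27] [0.6208 0.1969 0.075 ]
```

View pics/crop0.png

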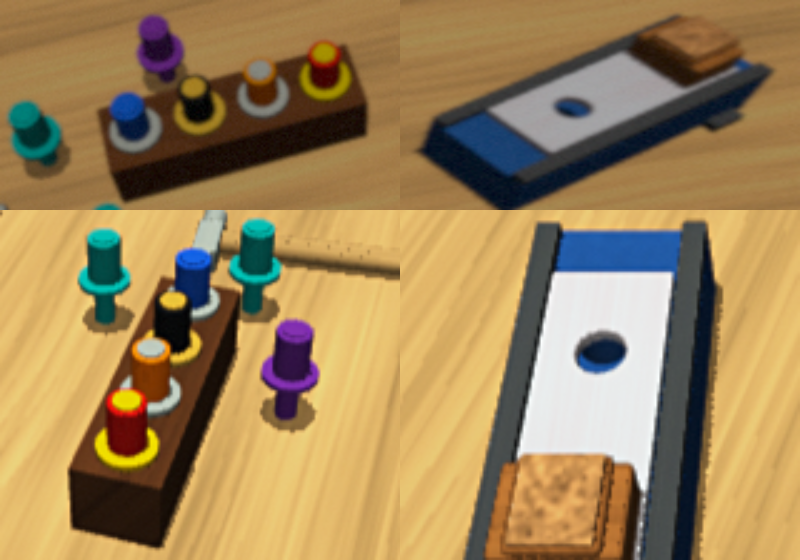

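The crop confirms that the blue-knobbed bolt and the orange drift stand in the block, and the purple and turquoise look-alikes stand outside it. Drift at (0.5545,-0.235), bolt at (0.555,-0.3645), carriage hole at (0.599,0.143), and jig x at (-0.309,0.951). The heights and the 65 mm spacing agree.

send_rows:
  commands:
    - [[0.985,-0.425,0,0,0,-0.71,-1],[0.985,-0.425,0,0,0,-0.71,-1],[0.985,-0.425,0,0,0,-0.71,-1],[0.985,-0.425,0,0,0,-0.71,-1],[0.985,-0.425,0,0,0,-0.71,-1],[0.985,-0.425,0,0,0,-0.71,-1]]
  force: 60

```text
clock: 1.1
ee_pos: [0.4155, -0.397, 0.2534]
tool_rot: [[0.528, 0.849, 0.0], [0.849, -0.528, 0.0], [0.0, 0.0, -1.0]]
wrist_force: [-0.7, -0.5, -0.4]
opening: 1.002
grip_force: 0.0
```

```bash
cat >> h.py <<'E'
def go(P,yaw=None):
    """shift (fractions) to bring TCP to P, turn to tool-x yaw"""
    s=r.state();R=np.array(s["tool_rot"]);d=R.T@(np.array(P)-s["ee_pos"])/.2
    y=np.degrees(np.arctan2(R[1,0],R[0,0]));print("t",round(s["clock"],2),"pos",np.round(s["ee_pos"],4),"yaw",round(y,2),"open",round(s["opening"],3),"F",np.round(s["wrist_force"],1),"tilt",np.round(R[:2,2],4))
    print("shift",np.round(d,4),"wz",None if yaw is None else round(-(yaw-y)/45,3))
E
python3 - <<'E'
from h import *
go([.5545,-.235,.2],90)
z=np.load("side0.npz");P=z["P"];I=z["I"]
X,Y,Z=P[...,0],P[...,1],P[...,2];m=(X>.5)&(X<.7)&(Y>.05)&(Y<.2)&(I.max(2)<110)&(I.min(2)>20)&(Z>.06)
print(np.percentile(Z[m],[10,50,90,98]))
E
```

```text
t 1.1 pos [ 0.4155 -0.397   0.2534] yaw 58.14 open 1.002 F [-0.7 -0.5 -0.4] tilt [0.0002 0.    ]
shift [1.0547 0.163  0.2674] wz -0.708
[0.0731321  0.07609862 0.07761329 0.07854487]
```

send_rows:
  commands:
    - [[1,0.163,0.267,0,0,-0.708,-1],[1,0.163,0.267,0,0,-0.708,-1],[1,0.163,0.267,0,0,-0.708,-1],[1,0.163,0.267,0,0,-0.708,-1],[1,0.163,0.267,0,0,-0.708,-1],[1,0.163,0.267,0,0,-0.708,-1],[1,0.163,0.267,0,0,-0.708,-1]]

```text
clock: 1.8
ee_pos: [0.5472, -0.2478, 0.2001]
tool_rot: [[0.005, 1.0, -0.0], [1.0, -0.005, -0.001], [-0.001, -0.0, -1.0]]
wrist_force: [-0.5, -0.7, 0.5]
opening: 1.0
grip_force: 0.0
```

```bash
python3 - <<'E'
from h import *
go([.5545,-.235,.105],90)
I,D=r.capture("wrist");P=cloud("wrist",D)
X,Y,Z=P[...,0],P[...,1],P[...,2]
top=(X>.48)&(X<.63)&(Y>-.42)&(Y<-.12)&(Z>.114)&(Z<.13)
n,L,S,C=cv2.connectedComponentsWithStats(top.astype(np.uint8))
for i in range(1,n):
    m=L==i
    if m.sum()>30:
        p=P[m];c,rad=cv2.minEnclosingCircle(p[:,:2].astype(np.float32));print(m.sum(),np.round(c,4),rad,np.median(Z[m]),np.median(I[m],0),C[i])
cv2.imwrite("pics/w0.png",I)
E
```

```text
t 1.8 pos [ 0.5472 -0.2478  0.2001] yaw 89.74 open 1.0 F [-0.5 -0.7  0.5] tilt [-0.0001 -0.0005]
shift [0.0644 0.0363 0.4754] wz -0.006
1914 [ 0.554  -0.1699] 0.015917323529720306 0.12186820652242275 [  0.  180.5 235. ] [294.10971787 112.39707419]
1524 [ 0.5547 -0.2347] 0.01594877988100052 0.12178288333820565 [ 76.  109.  140.5] [294.54855643 207.52887139]
1287 [ 0.555  -0.2993] 0.016209676861763 0.12172256694071251 [32. 74. 88.] [294.98756799 287.62004662]
199 [ 0.5547 -0.3546] 0.011989891529083252 0.11824917833359708 [90. 40. 11.] [293.17085427 343.18090452]
```

View pics/w0.png

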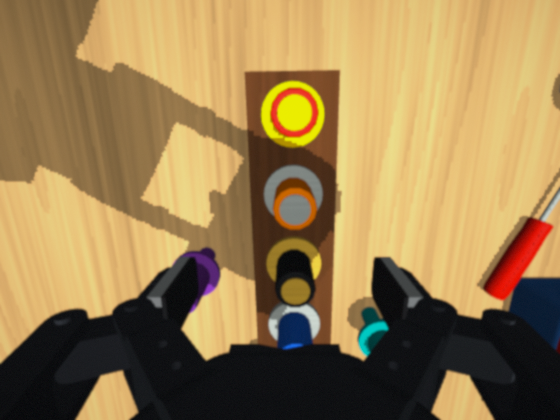

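Wrist picture: the orange handle is at (294,207), giving (0.5547,-0.2347), which agrees with the earlier measurement. Next I go down and grip it.

send_rows:
  commands:
    - [[0.065,0.037,0.2,0,0,-0.006,-0.6],[0.065,0.037,0.35,0,0,-0.006,-0.3],[0.065,0.037,0.48,0,0,-0.006,-0.2],[0.065,0.037,0.48,0,0,-0.006,-0.2],[0.065,0.037,0.48,0,0,-0.006,1],[0.065,0.037,0.48,0,0,-0.006,1],[0.065,0.037,0.48,0,0,-0.006,1],[0.065,0.037,0.48,0,0,-0.006,1],[0.065,0.037,0.48,0,0,-0.006,1]]
  force: 60

```text
clock: 2.75
ee_pos: [0.5558, -0.234, 0.1055]
tool_rot: [[-0.002, 1.0, 0.002], [1.0, 0.002, -0.002], [-0.002, 0.002, -1.0]]
wrist_force: [-2.3, -3.7, 8.9]
opening: 0.358
grip_force: 60.2
```

```bash
python3 - <<'E'
from h import *
print(r.state()["grip_force"]);go([.6005,.1377,.26],90)
E
```

```text
60.20635664463043
t 2.75 pos [ 0.5558 -0.234   0.1055] yaw 90.14 open 0.358 F [-2.3 -3.7  8.9] tilt [ 0.0021 -0.0017]
shift [ 1.8568  0.2295 -0.7754] wz 0.003
```

send_rows:
  commands:
    - [[0,0,-0.2,0,0,0,1],[0,0,-0.4,0,0,0,1],[0,0,-0.6,0,0,0,1],[0,0,-0.78,0,0,0,1],[0.2,0.03,-0.78,0,0,0,1],[0.4,0.06,-0.78,0,0,0,1],[0.6,0.08,-0.78,0,0,0,1],[0.8,0.1,-0.78,0,0,0,1],[1,0.12,-0.78,0,0,0,1],[1,0.12,-0.78,0,0,0,1]]

```text
clock: 3.75
ee_pos: [0.5787, -0.0289, 0.2606]
tool_rot: [[-0.006, 1.0, 0.001], [1.0, 0.006, 0.001], [0.001, 0.001, -1.0]]
wrist_force: [0.3, -0.8, -2.1]
opening: 0.361
grip_force: 60.1
```

```bash
python3 - <<'E'
from h import *
print(r.state()["grip_force"]);go([.6005,.1377,.26],90)
E
```

```text
60.131152868270874
t 3.75 pos [ 0.5787 -0.0289  0.2606] yaw 90.34 open 0.361 F [ 0.3 -0.8 -2.1] tilt [0.0008 0.0011]
shift [0.8323 0.1141 0.0043] wz 0.008
```

send_rows:
  commands:
    - [[0.22,0.03,0.1,0,0,0.008,1],[0.44,0.06,0.2,0,0,0.008,1],[0.64,0.09,0.25,0,0,0.008,1],[0.833,0.114,0.25,0,0,0.008,1],[0.833,0.114,0.25,0,0,0.008,1],[0.833,0.114,0.25,0,0,0.008,1],[0.833,0.114,0.25,0,0,0.008,1]]

```text
clock: 4.45
ee_pos: [0.6012, 0.1326, 0.2103]
tool_rot: [[0.004, 1.0, 0.0], [1.0, -0.004, -0.0], [-0.0, 0.0, -1.0]]
wrist_force: [-0.8, -0.5, -3.3]
opening: 0.363
grip_force: 60.2
```

```bash
python3 - <<'E'
from h import *
go([.6005,.1377,.1805],90)
a,_=r.capture("scene");b,_=r.capture("side");c,_=r.capture("wrist")
t=proj("scene",[.6005,.1377,.12]);print(t,proj("side",[.6005,.1377,.12]))
cv2.imwrite("pics/pre.png",np.hstack([cv2.resize(a[100:240,370:500],(370,400)),cv2.resize(b[220:420,110:310],(400,400))]))
for cam in ["scene","side"]:
  for t in r.tip_of(cam,"drift_grip")[:1]:print(cam,t["score"],t["at"],atz(cam,t["at"],r.state()["ee_pos"][2]-.007))
E
```

```text
t 4.45 pos [0.6012 0.1326 0.2103] yaw 89.75 open 0.363 F [-0.8 -0.5 -3.3] tilt [ 0.0004 -0.0002]
shift [ 0.0255 -0.0035  0.1489] wz -0.006
[421.20246912 182.58909008] [196.16992627 323.02540172]
scene 0.66 [430.1, 159.3] [0.60317099 0.1336621  0.20312063]
side 0.77 [190.0, 284.2] [0.60120047 0.1294798  0.20306745]
```

View pics/pre.png

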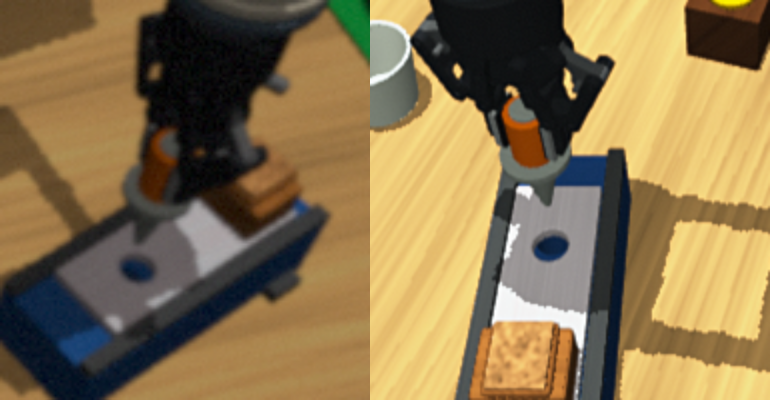

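The drift hangs upright over the carriage hole. In the side crop its tip is at (545,205) and the hole at (551,245), both where the calibration predicts.

send_rows:
  commands:
    - [[0.026,-0.003,0,0,0,-0.006,1],[0.026,-0.003,0.05,0,0,-0.006,1],[0.026,-0.003,0.12,0,0,-0.006,1],[0.026,-0.003,0.18,0,0,-0.006,1],[0.026,-0.003,0.22,0,0,-0.006,1],[0.026,-0.003,0.27,0,0,-0.006,1],[0.026,-0.003,0.27,0,0,-0.006,1],[0.026,-0.003,0.27,0,0,-0.006,1]]

```text
clock: 5.5
ee_pos: [0.6007, 0.1387, 0.1559]
tool_rot: [[-0.001, 1.0, -0.0], [1.0, 0.001, 0.0], [0.0, -0.0, -1.0]]
wrist_force: [0.1, 0.5, -1.9]
opening: 0.357
grip_force: 60.2
```

```bash
python3 - <<'E'
from h import *
go([.6023,.1325,.1355],90)
E
```

```text
t 5.5 pos [0.6007 0.1387 0.1559] yaw 90.05 open 0.357 F [ 0.1  0.5 -1.9] tilt [-0.0001  0.    ]
shift [-0.0312  0.0082  0.1018] wz 0.001
```

Inside without contact. Next I move over the bed axis while going down.

send_rows:
  commands:
    - [[-0.008,0.002,0.025,0,0,0,1],[-0.016,0.004,0.05,0,0,0,1],[-0.024,0.006,0.075,0,0,0,1],[-0.031,0.008,0.1,0,0,0,1],[-0.031,0.008,0.1,0,0,0,1],[-0.031,0.008,0.1,0,0,0,1]]

```text
clock: 6.1
ee_pos: [0.6021, 0.1323, 0.1357]
tool_rot: [[-0.001, 1.0, -0.0], [1.0, 0.001, -0.0], [-0.0, -0.0, -1.0]]
wrist_force: [0.4, 0.0, -1.9]
opening: 0.361
grip_force: 60.2
```

```bash
python3 - <<'E'
from h import *
go([.6023,.1325,.1225],90)
E
```

```text
t 6.1 pos [0.6021 0.1323 0.1357] yaw 90.04 open 0.361 F [ 0.4  0.  -1.9] tilt [-0.0004 -0.0002]
shift [0.0009 0.001  0.0658] wz 0.001
```

send_rows:
  commands:
    - [[0,0,0.02,0,0,0,1],[0,0,0.04,0,0,0,1],[0,0,0.06,0,0,0,1],[0,0,0.065,0,0,0,1],[0,0,0.065,0,0,0,1]]

```text
clock: 6.6
ee_pos: [0.6022, 0.1325, 0.1226]
tool_rot: [[-0.001, 1.0, -0.0], [1.0, 0.001, 0.0], [0.0, -0.0, -1.0]]
wrist_force: [2.1, 2.6, -4.0]
opening: 0.36
grip_force: 60.3
```

```bash
python3 - <<'E'
from h import *
go([.6023,.1325,.1125],90)
E
```

```text
t 6.6 pos [0.6022 0.1325 0.1226] yaw 90.05 open 0.36 F [ 2.1  2.6 -4. ] tilt [-0.0002  0.    ]
shift [-0.0002  0.0006  0.0505] wz 0.001
```

send_rows:
  commands:
    - [[0,0,0.01,0,0,0,1],[0,0,0.02,0,0,0,1],[0,0,0.03,0,0,0,1],[0,0,0.04,0,0,0,1],[0,0,0.045,0,0,0,1],[0,0,0.045,0,0,0,1]]

```text
clock: 7.2
ee_pos: [0.6022, 0.1325, 0.1137]
tool_rot: [[-0.001, 1.0, -0.0], [1.0, 0.001, -0.0], [-0.0, -0.0, -1.0]]
wrist_force: [1.7, 2.5, -4.5]
opening: 0.357
grip_force: 60.2
```

```bash
python3 - <<'E'
from h import *
go([.6023,.1325,.1125],90)
E
```

```text
t 7.2 pos [0.6022 0.1325 0.1137] yaw 90.05 open 0.357 F [ 1.7  2.5 -4.5] tilt [-0.0001 -0.    ]
shift [0.     0.0006 0.0059] wz 0.001
```

Drift is down through both holes with low force. Now I lift it and take it back.

send_rows:
  commands:
    - [[0,0,-0.1,0,0,0,1],[0,0,-0.25,0,0,0,1],[0,0,-0.45,0,0,0,1],[0,0,-0.65,0,0,0,1],[-0.1,-0.01,-0.74,0,0,0,1],[-0.3,-0.04,-0.74,0,0,0,1],[-0.5,-0.07,-0.74,0,0,0,1],[-0.7,-0.1,-0.74,0,0,0,1],[-0.85,-0.12,-0.74,0,0,0,1],[-1,-0.13,-0.74,0,0,0,1],[-1,-0.13,-0.74,0,0,0,1]]

```text
clock: 8.3
ee_pos: [0.5756, -0.071, 0.2617]
tool_rot: [[0.002, 1.0, -0.001], [1.0, -0.002, -0.001], [-0.001, -0.001, -1.0]]
wrist_force: [-0.1, 0.6, -2.5]
opening: 0.362
grip_force: 62.4
```

```bash
python3 - <<'E'
from h import *
go([.5555,-.234,.24],90)
I,_=r.capture("scene");J,_=r.capture("side")
cv2.imwrite("pics/post.png",np.hstack([cv2.resize(I[140:245,360:495],(400,311)),cv2.resize(J[290:420,130:260],(311,311))]))
E
```

```text
t 8.3 pos [ 0.5756 -0.071   0.2617] yaw 89.87 open 0.362 F [-0.1  0.6 -2.5] tilt [-0.0009 -0.0011]
shift [-0.8152 -0.0987  0.1097] wz -0.003
```

View pics/post.png

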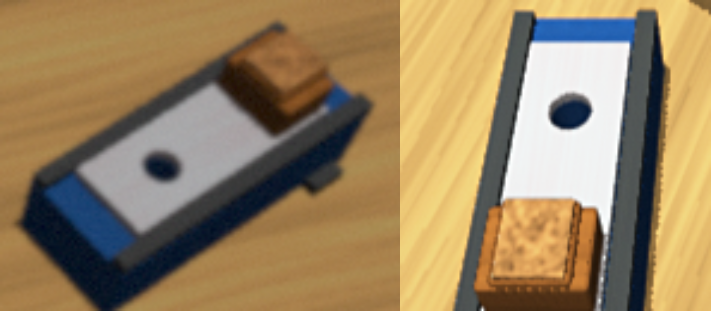

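The carriage has shifted and its hole at (162,166) in the left crop shows dark all through, so the holes are in line. Next the drift goes over the block.

send_rows:
  commands:
    - [[-0.25,-0.03,0,0,0,0,1],[-0.5,-0.06,0,0,0,0,1],[-0.7,-0.09,0,0,0,0,1],[-0.83,-0.103,0.05,0,0,0,1],[-0.83,-0.103,0.15,0,0,0,1],[-0.83,-0.103,0.25,0,0,0,1],[-0.83,-0.103,0.25,0,0,0,1],[-0.83,-0.103,0.25,0,0,0,1],[-0.83,-0.103,0.25,0,0,0,1]]

```text
clock: 9.3
ee_pos: [0.5565, -0.2332, 0.213]
tool_rot: [[-0.002, 1.0, 0.001], [1.0, 0.002, -0.001], [-0.001, 0.001, -1.0]]
wrist_force: [0.5, -0.7, -2.5]
opening: 0.36
grip_force: 62.2
```

```bash
python3 - <<'E'
from h import *
go([.5553,-.2343,.107],90)
E
```

```text
t 9.3 pos [ 0.5565 -0.2332  0.213 ] yaw 90.09 open 0.36 F [ 0.5 -0.7 -2.5] tilt [ 0.0013 -0.0007]
shift [-0.005  -0.0069  0.5301] wz 0.002
```

send_rows:
  commands:
    - [[-0.004,-0.005,0.1,0,0,0,1],[-0.004,-0.005,0.2,0,0,0,1],[-0.004,-0.005,0.3,0,0,0,1],[-0.004,-0.005,0.4,0,0,0,1],[-0.004,-0.005,0.47,0,0,0,1],[-0.004,-0.005,0.525,0,0,0,1],[-0.004,-0.005,0.525,0,0,0,1],[-0.004,-0.005,0.525,0,0,0,1]]

```text
clock: 10.1
ee_pos: [0.5552, -0.2345, 0.1074]
tool_rot: [[-0.001, 1.0, 0.001], [1.0, 0.001, -0.0], [-0.0, 0.001, -1.0]]
wrist_force: [-0.6, 0.4, -2.4]
opening: 0.362
grip_force: 62.8
```

```bash
python3 - <<'E'
from h import *
go([.5553,-.2343,.107],90)
E
```

```text
t 10.1 pos [ 0.5552 -0.2345  0.1074] yaw 90.05 open 0.362 F [-0.6  0.4 -2.4] tilt [ 0.0005 -0.0003]
shift [0.0008 0.0004 0.0019] wz 0.001
```

send_rows:
  commands:
    - [[0,0,0.008,0,0,0,1],[0,0,0.008,0,0,0,-0.3],[0,0,0.008,0,0,0,-0.3],[0,0,0.008,0,0,0,-0.3],[0,0,-0.1,0,0,0,-0.3],[0,0,-0.25,0,0,0,-0.3],[0,0,-0.38,0,0,0,-0.3],[-0.2,0,-0.4,0,0,0,-0.3],[-0.4,0,-0.4,0,0,0,-0.3],[-0.65,0,-0.4,0,0,0,-0.3],[-0.65,0,-0.4,0,0,0,-0.3],[-0.65,0,-0.4,0,0,0,-0.3]]

```text
clock: 11.3
ee_pos: [0.5546, -0.3653, 0.1867]
tool_rot: [[0.001, 1.0, -0.0], [1.0, -0.001, 0.0], [0.0, -0.0, -1.0]]
wrist_force: [-0.1, -0.0, -0.8]
opening: 0.649
grip_force: 0.0
```

```bash
python3 - <<'E'
from h import *
go([.555,-.3643,.1055],90)
for cam in ["scene","wrist","side"]:
    I,D=r.capture(cam);P=cloud(cam,D);X,Y,Z=P[...,0],P[...,1],P[...,2]
    top=(X>.48)&(X<.63)&(Y>-.42)&(Y<-.12)&(Z>.114)&(Z<.13)
    n,L,S,C=cv2.connectedComponentsWithStats(top.astype(np.uint8))
    for i in range(1,n):
        m=L==i
        if m.sum()>30:
            p=P[m];c,rad=cv2.minEnclosingCircle(p[:,:2].astype(np.float32));print(cam,m.sum(),np.round(c,4),rad,np.median(Z[m]),np.median(I[m],0))
E
```

```text
t 11.3 pos [ 0.5546 -0.3653  0.1867] yaw 89.94 open 0.649 F [-0.1 -0.  -0.8] tilt [-0.0001  0.0002]
shift [0.0049 0.002  0.4058] wz -0.001
scene 178 [ 0.5544 -0.1711] 0.016837146133184433 0.12229837582558922 [  0.  89. 168.]
scene 190 [ 0.5555 -0.2351] 0.01646752841770649 0.12196110758637396 [ 61. 115. 145.]
scene 186 [ 0.5553 -0.3002] 0.016627736389636993 0.121984247204524 [22.5 66.  86.5]
scene 121 [ 0.557  -0.3643] 0.016027357429265976 0.12164524328759752 [86. 38. 10.]
wrist 2335 [ 0.5556 -0.2343] 0.016070852056145668 0.12176463298209203 [191. 212. 225.]
wrist 2058 [ 0.5553 -0.2991] 0.01599159650504589 0.12174845251229331 [ 53.  137.  161.5]
wrist 1644 [ 0.5561 -0.3638] 0.015921803191304207 0.12167451610310656 [167.  76.  20.]
side 134 [ 0.5546 -0.3642] 0.016928741708397865 0.12321468683660997 [125.  49.  11.]
side 159 [ 0.5531 -0.2993] 0.016872938722372055 0.12283250638970844 [25. 36. 40.]
side 172 [ 0.5533 -0.2349] 0.016654863953590393 0.12314001042321432 [ 34.5 147.  198.5]
side 197 [ 0.552  -0.1697] 0.016864817589521408 0.12296046055138365 [  6.  60. 232.]
```

The drift is back within 1 mm of its start, at the same top height. Next the bolt.

send_rows:
  commands:
    - [[0.006,0.004,0.13,0,0,0,-0.3],[0.006,0.004,0.27,0,0,0,-0.3],[0.006,0.004,0.405,0,0,0,-0.3],[0.006,0.004,0.405,0,0,0,-0.3],[0.006,0.004,0.405,0,0,0,1],[0.006,0.004,0.405,0,0,0,1],[0.006,0.004,0.405,0,0,0,1],[0.006,0.004,0.405,0,0,0,1],[0.006,0.004,0.405,0,0,0,1]]
  force: 60

```text
clock: 12.35
ee_pos: [0.5566, -0.3635, 0.1076]
tool_rot: [[-0.001, 1.0, 0.002], [1.0, 0.001, -0.001], [-0.001, 0.002, -1.0]]
wrist_force: [0.9, 2.6, 9.0]
opening: 0.358
grip_force: 60.0
```

```bash
python3 - <<'E'
from h import *
print(r.state()["grip_force"]);go([.6022,.1325,.26],90)
E
```

```text
59.95538592338562
t 12.35 pos [ 0.5566 -0.3635  0.1076] yaw 90.05 open 0.358 F [0.9 2.6 9. ] tilt [ 0.0022 -0.0014]
shift [ 2.4786  0.2321 -0.7647] wz 0.001
```

send_rows:
  commands:
    - [[0,0,-0.2,0,0,0,1],[0,0,-0.4,0,0,0,1],[0,0,-0.6,0,0,0,1],[0.1,0,-0.75,0,0,0,1],[0.3,0.03,-0.75,0,0,0,1],[0.5,0.05,-0.75,0,0,0,1],[0.75,0.07,-0.75,0,0,0,1],[1,0.1,-0.75,0,0,0,1]]

```text
clock: 13.15
ee_pos: [0.5753, -0.1621, 0.2568]
tool_rot: [[0.0, 1.0, 0.001], [1.0, -0.0, -0.0], [-0.0, 0.001, -1.0]]
wrist_force: [0.9, 1.1, -2.2]
opening: 0.359
grip_force: 59.8
```

send_rows:
  commands:
    - [[0.25,0.03,0,0,0,0,1],[0.5,0.06,0,0,0,0,1],[0.75,0.08,0,0,0,0,1],[1,0.1,0,0,0,0,1],[1,0.1,0,0,0,0,1]]

```text
clock: 13.65
ee_pos: [0.5953, 0.0418, 0.2568]
tool_rot: [[-0.006, 1.0, 0.001], [1.0, 0.006, 0.001], [0.001, 0.001, -1.0]]
wrist_force: [0.8, -2.3, -1.4]
opening: 0.357
grip_force: 59.8
```

```bash
python3 - <<'E'
from h import *
print(r.state()["grip_force"]);go([.6022,.1325,.2],90)
E
```

```text
59.765825271606445
t 13.65 pos [0.5953 0.0418 0.2568] yaw 90.32 open 0.357 F [ 0.8 -2.3 -1.4] tilt [0.0012 0.0014]
shift [0.4529 0.0366 0.2845] wz 0.007
```

send_rows:
  commands:
    - [[0.2,0.02,0,0,0,0,1],[0.35,0.03,0.1,0,0,0,1],[0.47,0.037,0.2,0,0,0,1],[0.47,0.037,0.28,0,0,0,1],[0.47,0.037,0.28,0,0,0,1],[0.47,0.037,0.28,0,0,0,1],[0.47,0.037,0.28,0,0,0,1],[0.47,0.037,0.28,0,0,0,1]]

```text
clock: 14.45
ee_pos: [0.6032, 0.1298, 0.201]
tool_rot: [[-0.0, 1.0, 0.002], [1.0, 0.0, 0.0], [0.0, 0.002, -1.0]]
wrist_force: [0.2, -0.1, -1.5]
opening: 0.361
grip_force: 59.8
```

```bash
python3 - <<'E'
from h import *
go([.6022,.1325,.15],90)
I,_=r.capture("wrist");a,_=r.capture("side")
cv2.imwrite("pics/w2.png",np.hstack([cv2.resize(I,(400,300)),cv2.resize(a[220:420,110:310],(300,300))]))
E
```

```text
t 14.45 pos [0.6032 0.1298 0.201 ] yaw 90.0 open 0.361 F [ 0.2 -0.1 -1.5] tilt [0.0017 0.0002]
shift [ 0.0133 -0.0056  0.2552] wz 0.0
```

View pics/w2.png

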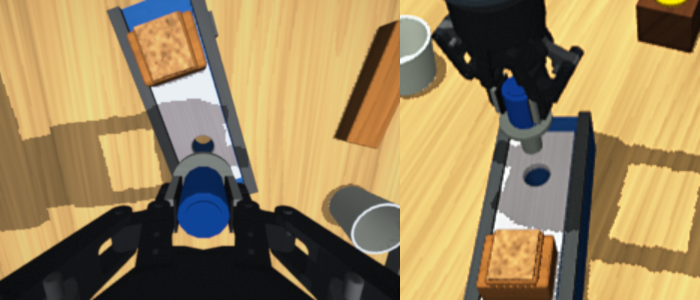

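The bolt hangs upright over the hole: its shank end is at (533,150) and the hole at (537,176) in the right half. Now I lower it.

send_rows:
  commands:
    - [[0.015,-0.005,0,0,0,0,1],[0.015,-0.005,0.06,0,0,0,1],[0.015,-0.005,0.12,0,0,0,1],[0.015,-0.005,0.18,0,0,0,1],[0.015,-0.005,0.22,0,0,0,1],[0.015,-0.005,0.25,0,0,0,1],[0.015,-0.005,0.25,0,0,0,1]]

```text
clock: 15.25
ee_pos: [0.6013, 0.1333, 0.1488]
tool_rot: [[-0.001, 1.0, -0.002], [1.0, 0.001, -0.0], [-0.0, -0.002, -1.0]]
wrist_force: [-0.1, -0.2, -0.7]
opening: 0.359
grip_force: 59.8
```

```bash
python3 - <<'E'
from h import *
go([.6022,.1328,.113],90)
E
```

```text
t 15.25 pos [0.6013 0.1333 0.1488] yaw 90.05 open 0.359 F [-0.1 -0.2 -0.7] tilt [-0.0016 -0.0002]
shift [-0.0025  0.0048  0.179 ] wz 0.001
```

send_rows:
  commands:
    - [[-0.002,0.004,0.04,0,0,0,1],[-0.002,0.004,0.08,0,0,0,1],[-0.002,0.004,0.12,0,0,0,1],[-0.002,0.004,0.15,0,0,0,1],[-0.002,0.004,0.17,0,0,0,1],[-0.002,0.004,0.17,0,0,0,1]]

```text
clock: 15.85
ee_pos: [0.6022, 0.133, 0.1152]
tool_rot: [[-0.001, 1.0, -0.001], [1.0, 0.001, -0.0], [-0.0, -0.001, -1.0]]
wrist_force: [-0.7, 0.2, -2.2]
opening: 0.358
grip_force: 59.8
```

```bash
python3 - <<'E'
from h import *
go([.6022,.1328,.112],90)
E
```

```text
t 15.85 pos [0.6022 0.133  0.1152] yaw 90.05 open 0.358 F [-0.7  0.2 -2.2] tilt [-0.0009 -0.0001]
shift [-0.0008 -0.0001  0.0162] wz 0.001
```

send_rows:
  commands:
    - [[0,0,0.006,0,0,0,1],[0,0,0.012,0,0,0,1],[0,0,0.012,0,0,0,1],[0,0,0.012,0,0,0,-0.3],[0,0,0.012,0,0,0,-0.3],[0,0,0.012,0,0,0,-0.3],[0,0,-0.1,0,0,0,-0.3],[0,0,-0.3,0,0,0,-0.3],[0,0,-0.5,0,0,0,-0.3],[-0.3,0,-0.6,0,0,0,-0.3],[-0.5,0,-0.6,0,0,0,-0.3],[-0.5,0,-0.6,0,0,0,-0.3]]

```text
clock: 17.05
ee_pos: [0.603, 0.0283, 0.2372]
tool_rot: [[0.003, 1.0, 0.002], [1.0, -0.003, -0.001], [-0.001, 0.002, -1.0]]
wrist_force: [0.5, 0.8, -0.0]
opening: 0.647
grip_force: 0.0
```

```bash
python3 - <<'E'
from h import *
go([.6022,.1328,.112],90)
out=[]
for cam in ["scene","side"]:
    I,D=r.capture(cam);P=cloud(cam,D);X,Y,Z=P[...,0],P[...,1],P[...,2]
    for nm,b,z0 in [("bolt",(X>.56)&(X<.64)&(Y>.09)&(Y<.17),.12),("drift",(X>.52)&(X<.59)&(Y>-.265)&(Y<-.205),.114)]:
        m=b&(Z>z0)&(Z<.15)
        if m.sum(): c,rad=cv2.minEnclosingCircle(P[m][:,:2].astype(np.float32));print(cam,nm,m.sum(),np.round(c,4),round(rad,4),np.median(Z[m]))
    out.append(cv2.resize(I[130:260,350:500] if cam=="scene" else I[220:420,110:310],(400,400)))
cv2.imwrite("pics/end.png",np.hstack(out))
E
```

```text
t 17.05 pos [0.603  0.0283 0.2372] yaw 89.86 open 0.647 F [ 0.5  0.8 -0. ] tilt [ 0.0021 -0.0015]
shift [ 0.5233 -0.0068  0.6252] wz -0.003
scene bolt 169 [0.6033 0.1311] 0.0165 0.1271222749786015
scene drift 186 [ 0.5557 -0.2348] 0.0166 0.12181759188855157
side bolt 343 [0.6012 0.131 ] 0.0164 0.12759537925431474
side drift 173 [ 0.5535 -0.2348] 0.0167 0.12310509779484624
```

View pics/end.png

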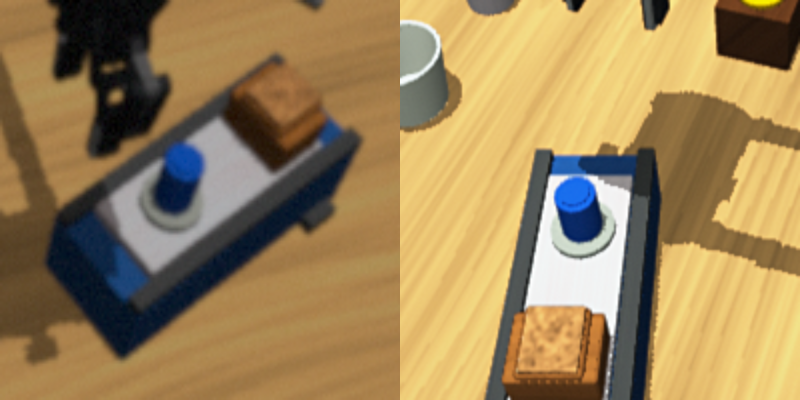

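The bolt's shoulder disc (172,205 in the left half) lies flat on the carriage, its knob top is at 0.127 m (0.126 m expected), and the drift is in its hole.

```bash
python3 -c "
from bench import r
print(r.sign_off())"
```

```text
the job is handed in; nothing more can be done
None
```

The job is handed in at about 17 s of the 66 s allowed: the drift lined up the holes and is back in its own hole, and the bolt stands through both with its shoulder flat on the carriage; sign-off returned no verdict.

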